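# Turn the carved block, then hold the lattice template at its balance point

## Task

Give the wooden block in the carving jig a quarter turn (either way) so that a plain side comes flat against the low fence in place of the grooved side, near the fence's middle, and let go of it. Then take the round cross-bar of the hinged lattice template, swing the template up from its rest to its balance point, where it stands plumb over its hinges, and finish while still gripping the bar there, steady, so that it falls neither way. Do not let the template go over onto the block, do not disturb the turned block, and leave the mallet, chisel and offcut where they are.

Things in the scene. Friction and masses are not known exactly. Their poses are not given: they have to be found in the camera images.
- jig: carving jig fixed to the bench: plywood board 200 (x) x 340 (y) x 18 mm; origin at the centre of its underside, at bench height, z up. Two hinge posts (13 x 26 mm) at jig x = +-93.5, y = -12 mm reach 88 mm above the bench. The block stands on the board's -y half, at the fence; the template lies back over its +y half on two small rest posts.
- fence_mid (a point): foot of the fence's working face, at its middle: jig (0, -89, 18) mm; axes as the jig's. The low dark wooden fence runs 50 mm either way along the jig's x, is 14 mm thick (to +y) and 14 mm high above the board; the face looks to the jig's -y. A block flush and midway has its centre at jig (0, -115, 43) mm. From this face to the hinge line: 77 mm.
- block_centre (a point): centre, half-way up, of the loose square wooden block, 52 x 52 mm, 50 mm high, about 0.1 kg. z up; x points out of the grooved side (one vertical groove 12 mm wide, 10 mm deep); the other sides are plain. It starts with the groove towards the fence, a few mm off it. Grip any two opposite sides by the upper part: fingertips 18 mm above the board clear the fence.
- template (a joint): angle (rad) of the lattice template about the jig's x: 0 = lying back level on its rest, away from the block (the start); grows as it rises; 1.571 = plumb, the balance point (centre of mass in its mid-plane); 3.14 = folded over the block. The hinge is nearly frictionless: off balance it falls. About 0.4 kg, centre of mass about 80 mm from the hinge.
- template_hinge (a point): middle of the template's hinge line, at jig (0, -12, 76) mm; the hinge line runs along the jig's x.
- template_bar (a point): middle of the template's round wooden cross-bar, 16 mm diameter, 142 mm clear between two side stiles, along the jig's x, 155 mm from the hinge line; at the start at jig (0, 143, 76) mm. It can turn between gripping fingers. 68 mm are open between its centre and the lattice's edge rail; stiles and rails are 14 mm thick. Axes turn with the template: x along the bar, y away from the hinge.
- mallet: bystander: wooden carver's mallet standing on its head, 76 mm diameter, 195 mm high, beyond the block's end of the jig; origin at the centre of its underside
- chisel: bystander: long straight tool with dark wooden handle, 220 mm, lying on the bench beyond the template's end of the jig
- offcut: bystander: offcut of batten 130 x 35 x 28 mm lying on the far side of the jig; origin at the centre of its underside
There are look-alikes about, which are no part of the job. What is shaped like the part that bears block_centre but red is not meant.

How it is judged:
By the outcome, as a careful person would: the job done as asked, in the order asked, and still so for the second after the job is handed in, while the arm keeps its last pose, push and grip.
It also fails if it takes over 64 s, if anything falls off the work surface, if the arm or the gripper's body presses on something with over 40 N, if the wrist force passes 120 N, or if a joint passes its speed limit or range.

## Robot

A 6-joint arm with a two-finger parallel gripper is mounted at the origin on the work surface. World frame = base frame: x ahead of the robot, y to its left, z up, the work surface at z = 0. Lengths are in mm, angles in rad, forces in N, time in s.
With the tool pointing down it reaches from about 300 to 775 mm from the base axis. Payload 14.6 kg.
Tool frame: the origin (TCP) lies between the finger pads; the fingertips stand 17 mm ahead of it and the grasp point (between the pads) lies 2 mm behind it; z points along the fingers, y is the line along which they close (so a half turn about z gives the same grasp; the last joint's range is limited). The gripper opens to 94 mm and grips with 3 to 60 N. Pads are 16 mm wide; open, the fingers measure 119 mm over their backs; the gripper's body (75 mm by 177 mm) begins 78 mm behind the grasp point.
Start: joints at [-1.38, 0.3, 1.521, -0, 1.321, -0.067], TCP at [140.218, -531.816, 222.446] pointing down, gripper open.
Joint ranges: [-3.03, 3.03], [-0.79, 2.21], [0.23, 2.52], [-1.04, 4.18], [0, 3.07], [-2.55, 2.55]. Speed limits (rad/s): [2.22, 2.22, 2.57, 3.14, 3.14, 3.14].

## Interface

Orientations are given as [roll, pitch, yaw] about the fixed x, y, z axes, in that order (R = Rz(yaw) Ry(pitch) Rx(roll)).
In Python, from station import arm gives the robot as it stands.
- The arm moves only by the tool arm_command, never from a script. Its argument "increments" is a list of rows, each a list of 3 entries, a list of its own where there are three numbers: the shift along the tool's x, y, z in m, then the turn, a rotation vector about the tool's x, y, z in rad, then the opening, from 0 (shut) to 1 (fully open). In form: [[[tx, ty, tz], [wx, wy, wz], claw], ...]. A call has 1 to 12 rows; each row shifts and turns the commanded pose from where the row before left it, along the tool's axes as they then stand; what a row does not reach is not made up. A row lasts 1/12 s, in which the tool goes at most 41.7 mm and 7.16 degrees, less where a joint would pass 70% of its speed; a pose out of reach is approached as far as the arm can. A call with a gripper value outside its range is refused whole. The fingers move at their own pace and stop on an object; the grip force is fixed at half the most. Time passes only in rows, so rows that do not move let the fingers close. It gives the time, the measured TCP pose, the force, the opening and the grip force at its end, in the units of the state.
- arm.state(): the state, without advancing time (a new reading comes with each control period).
- arm.camera(name): name is "scene" or "top" or "wrist"; returns the picture (384x512x3 uint8, red, green, blue); there is no depth.
- arm.calibration(name): a dict with "fov_y" (degrees; the focal length in pixels is half the picture's height over the tangent of half this angle, whatever the lens; pixels are square), "cx", "cy" (the principal point, pixels), "rvec" (rotation vector, rad) and "tvec" (3), from world to camera coordinates, as OpenCV has them; the wrist camera has in their place "T_tool_cam" (4x4, takes a point from camera to tool coordinates, whose origin is the TCP and whose axes are the flange's). Camera axes: x right, y down, z forward; pixel columns grow to the right and rows downward; lengths in mm; the calibration is good to about 2 mm. A picture is of the moment at which its call begins: read the wrist's pose just before it. calibration takes no time and is no camera call.
- arm.hand_in(): hands the job in; it is judged then, once.
Trained networks look in the newest picture that a camera, given by its name, has taken for a name from the list of things; names that differ only in an ending like _2 or _b are one class to them, and where a whole thing is asked for, a point or a joint stands for the part that bears it (a point fixed in the world has none). Each returns a list of dicts, best first, with "p" (0 to 1); they miss things now and then, are a little off and sometimes report something else, mostly with a low value. They report only what shows in the picture. A call takes as long as a camera call. They do not tell look-alikes from the thing itself.
- arm.search_frame(camera, query): "position" ([x, y, z] in mm, in world coordinates, good to about 4 mm: the middle of the surface that is visible of it).
- arm.mark_of(camera, query): "position" ([x, y, z] in mm, in world coordinates, good to about 4 mm: a listed point, or the origin of a listed thing).
The state is a dict: "clock": time; "joint_positions": joint angles; "dq": joint speeds; "effort": joint torques, N m; "position": TCP position; "tcp_rot": TCP orientation; "wrist_force": force on the tool from outside, world axes, zero at the start; "torque": the same for the moment, N m; "width": finger opening in mm; "grasp_force": force on a finger pad.
Only numpy, scipy, OpenCV 4.12 (cv2) and the standard library are available. Lean on these libraries where they do the work, as an engineer would, in place of code of your own. Each camera call takes 0.05 s, during which the arm holds its last target. There are 200 camera calls.

## Working session

There is one attempt and no reset: what is moved stays moved. The work goes in short steps, Python scripts to look and compute and a tool call to move; the robot and the scene stay as the last step left them, time stands still between calls to the robot, and variables do not carry over. Pictures are saved under pics/ and viewed, at most 10 in all, crops included, and the job is handed in when it is done.

Besides the shell and the picture viewer there is one more tool, called after "Request:" as name(argument=value, ...), one argument or row to a line, values as JSON. arm_command: Moves the arm, as the interface text tells. Its arguments: {"type":"object","properties":{"increments":{"type":"array"}},"required":["increments"]}

```bash
ls; mkdir -p pics
python3 - <<'E'
from station import arm
import cv2
for c in("scene","top"):
    cv2.imwrite(f"pics/{c}0.png",arm.camera(c)[:,:,::-1])
    for q in("jig","fence_mid","block_centre","template_hinge","template_bar","mallet"):
        print(c,q,[(round(d["p"],2),[round(float(v)) for v in d["position"]]) for d in arm.mark_of(c,q)][:4])
s=arm.state();print(s)
E
```

```text
pics
scene jig [(0.63, [693, -36, -2])]
scene fence_mid [(0.97, [533, -167, 19])]
scene block_centre [(0.84, [481, -330, 25]), (0.82, [352, -265, 20]), (0.62, [531, -203, 39]), (0.43, [537, -167, 17])]
scene template_hinge []
scene template_bar [(0.94, [529, 57, 78])]
scene mallet [(0.98, [598, -394, -1])]
top jig [(0.7, [535, -84, -1])]
top fence_mid [(0.89, [539, -172, 15])]
top block_centre [(0.7, [475, -328, 22]), (0.66, [531, -206, 44])]
top template_hinge [(0.65, [542, -93, 74])]
top template_bar [(0.72, [523, 64, 76])]
top mallet [(0.92, [602, -395, -1]), (0.73, [526, 222, 1])]
{'clock': 0.7, 'joint_positions': array([-1.37961937e+00,  2.99896348e-01,  1.52099843e+00,  2.06699296e-05,
        1.32069744e+00, -6.66133722e-02]), 'dq': array([ 0.00023917,  0.00119324, -0.00034208, -0.00060539,  0.00076655,
        0.0008539 ]), 'effort': array([ 2.47840784e-03, -5.31581640e+01, -3.52873743e+01,  7.09983241e-02,
        2.13417050e-02, -2.07546083e-05]), 'position': array([ 140.21292954, -531.81902535,  222.44824839]), 'tcp_rot': array([ 3.14159089e+00, -1.99539490e-05,  2.57785216e-01]), 'wrist_force': array([-0.16443774,  0.03793496, -0.65051492]), 'torque': array([ 0.04070943, -0.04705995,  0.02873168]), 'grasp_force': 0.0, 'width': 93.90863031454981}
```

View pics/scene0.png

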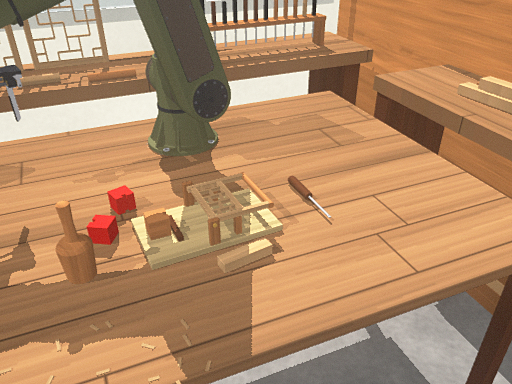

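View pics/top0.png

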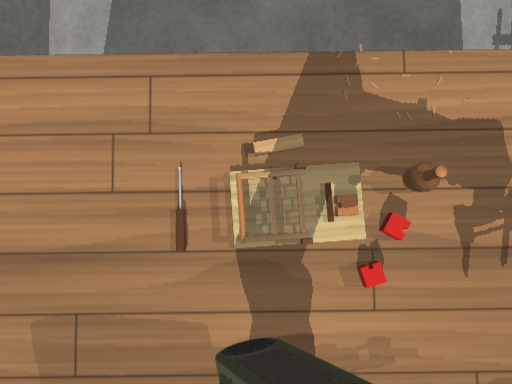

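The scene picture shows three block-shaped things. Two are red, at scene (121,200) and (103,230), which are top (373,274) and (396,226). The third is wood-coloured, on the jig at scene (157,222), top (346,205). The wooden one at the fence fits the description, since the red ones are excluded. I'll confirm it in an enlarged crop.

Run:
```python
import cv2
im=cv2.imread("pics/top0.png")[152:256,224:376]
cv2.imwrite("pics/top0c.png",cv2.resize(im,None,fx=5,fy=5,interpolation=cv2.INTER_CUBIC))
```

```text
(no output)
```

View pics/top0c.png

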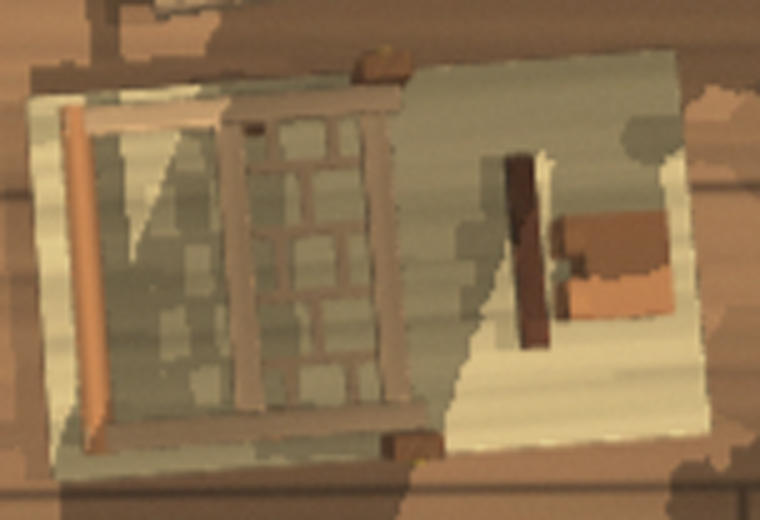

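The crop confirms the wooden block, with its groove towards the fence at crop (570,268). Block top corners are (565,214), (668,211), (675,315) and (568,320). Board corners are (28,97), (677,51), (710,432) and (55,478). Next I back-project them.

```bash
cat > h.py <<'E'
import numpy as np, cv2
from station import arm
def ray(cam,px,z):
    c=arm.calibration(cam); f=192/np.tan(np.radians(c["fov_y"])/2)
    R,_=cv2.Rodrigues(np.array(c["rvec"],float)); C=-R.T@np.array(c["tvec"],float)
    d=np.c_[(np.array(px,float)-[c["cx"],c["cy"]])/f,np.ones(len(px))]@R
    return C+d*((z-C[2])/d[:,2])[:,None]
def proj(cam,P):
    c=arm.calibration(cam); f=192/np.tan(np.radians(c["fov_y"])/2)
    K=np.array([[f,0,c["cx"]],[0,f,c["cy"]],[0,0,1]])
    return cv2.projectPoints(np.array(P,float),np.array(c["rvec"],float),np.array(c["tvec"],float),K,None)[0][:,0]
def fit(local,world):
    l0,w0=local.mean(0),world.mean(0);a=local-l0;b=world-w0
    th=np.arctan2((a[:,0]*b[:,1]-a[:,1]*b[:,0]).sum(),(a*b).sum())
    R=np.array([[np.cos(th),-np.sin(th)],[np.sin(th),np.cos(th)]])
    return w0-R@l0,th,b-a@R.T
E
python3 - <<'E'
from h import *
off=np.array([224,152])
cr=lambda p:(np.array(p)+.5)/5-.5+off
b=ray("top",cr([(28,97),(677,51),(710,432),(55,478)]),18)[:,:2]
# top image: left=+y, up=+x
loc=np.array([(100,170),(100,-170),(-100,-170),(-100,170)],float)
o,th,r=fit(loc,b);print("jig",o,th,r.round(1).tolist())
R=np.array([[np.cos(th),-np.sin(th)],[np.sin(th),np.cos(th)]])
k=ray("top",cr([(565,214),(668,211),(675,315),(568,320)]),68)[:,:2]
lb=np.array([(26,26),(26,-26),(-26,-26),(-26,26)],float)
o2,t2,r2=fit(lb,k);print("block",o2,t2,r2.round(1).tolist(),"in jig",(o2-o)@R)
f=ray("top",cr([(504,156),(532,153),(549,346),(520,349)]),32)[:,:2];print("fence in jig",((f-o)@R).round(1).tolist())
h=ray("top",cr([(66,106),(86,106),(105,450),(86,452)]),80)[:,:2];print("bar in jig",((h-o)@R).round(1).tolist())
for n,p in dict(fence=(0,-89),tgt=(0,-115),hinge=(0,-12),bar=(0,143)).items(): print(n,o+R@p)
print(arm.calibration("wrist"))
E
```

```text
jig [534.95626921 -80.77301529] 0.057598060408513695 [[-1.3, -0.7], [-1.2, 0.6], [1.1, 1.6], [1.5, -1.5]]
block [ 529.76385481 -201.31020271] 0.021180154698897603 [[0.2, -0.5], [-0.1, 0.3], [0.3, -0.4], [-0.4, 0.6]] in jig [ -12.12267382 -120.03839177]
fence in jig [[49.2, -72.9], [49.7, -87.3], [-49.3, -87.6], [-49.8, -72.8]]
bar in jig [[85.0, 148.0], [84.3, 138.1], [-85.0, 140.3], [-85.3, 149.6]]
fence [ 540.07966265 -169.62542572]
tgt [ 541.57638433 -195.58230967]
hinge [535.64706383 -92.75311557]
bar [526.72429998  61.98984642]
{'fov_y': 62.19186735604253, 'cx': 249.18376592244547, 'cy': 191.0006588353118, 'T_tool_cam': array([[-3.16790171e-04, -9.58523925e-01, -2.85011904e-01,
         8.25056080e+01],
       [ 9.99999897e-01, -2.10803276e-04, -4.02545134e-04,
        -5.59969079e-01],
       [ 3.25767699e-04, -2.85012002e-01,  9.58523893e-01,
        -1.61025390e+02],
       [ 0.00000000e+00,  0.00000000e+00,  0.00000000e+00,
         1.00000000e+00]])}
```

Request:
arm_command(
  increments=[
    [[0.033, -0.0157, 0.0037], [0, 0, 0], 1],
    [[0.033, -0.0157, 0.0037], [0, 0, 0], 1],
    [[0.033, -0.0157, 0.0037], [0, 0, 0], 1],
    [[0.033, -0.0157, 0.0037], [0, 0, 0], 1],
    [[0.033, -0.0157, 0.0037], [0, 0, 0], 1],
    [[0.033, -0.0157, 0.0037], [0, 0, 0], 1],
    [[0.033, -0.0157, 0.0037], [0, 0, 0], 1],
    [[0.033, -0.0157, 0.0037], [0, 0, 0], 1],
    [[0.033, -0.0157, 0.0037], [0, 0, 0], 1],
    [[0.033, -0.0157, 0.0037], [0, 0, 0], 1],
    [[0.033, -0.0157, 0.0037], [0, 0, 0], 1],
    [[0.033, -0.0157, 0.0037], [0, 0, 0], 1],
  ],
)

```text
clock: 1.7
position: [476.3, -247.2, 178.0]
tcp_rot: [3.141, -0.0, 0.258]
wrist_force: [0.6, -1.5, -0.1]
width: 94.1
grasp_force: 0.0
```

Request:
arm_command(
  increments=[
    [[0.0327, -0.0159, 0.0038], [0, 0, 0], 1],
    [[0.0327, -0.0159, 0.0038], [0, 0, -0.12], 1],
    [[0, 0, 0], [0, 0, -0.12], 1],
    [[0, 0, 0], [0, 0, -0.12], 1],
    [[0, 0, 0], [0, 0, -0.12], 1],
    [[0, 0, 0], [0, 0, -0.12], 1],
    [[0, 0, 0], [0, 0, -0.12], 1],
    [[0, 0, 0], [0, 0, -0.12], 1],
    [[0, 0, 0], [0, 0, -0.12], 1],
    [[0, 0, 0], [0, 0, -0.12], 1],
    [[0, 0, 0], [0, 0, -0.12], 1],
    [[0, 0, 0], [0, 0, -0.12], 1],
  ],
)

```text
clock: 2.7
position: [530.2, -201.3, 170.4]
tcp_rot: [3.142, 0.0, 1.584]
wrist_force: [-0.4, 0.0, 0.8]
width: 93.8
grasp_force: 0.0
```

```bash
cat >> h.py <<'E'
from scipy.spatial.transform import Rotation as Ro
def Ttool():
    s=arm.state(); T=np.eye(4); T[:3,:3]=Ro.from_euler("xyz",s["tcp_rot"]).as_matrix(); T[:3,3]=s["position"]; return T
def wcam():
    c=arm.calibration("wrist"); f=192/np.tan(np.radians(c["fov_y"])/2); return c,f,Ttool()@np.array(c["T_tool_cam"])
def wray(px,z):
    c,f,T=wcam(); d=np.c_[(np.array(px,float)-[c["cx"],c["cy"]])/f,np.ones(len(px))]@T[:3,:3].T
    return T[:3,3]+d*((z-T[2,3])/d[:,2])[:,None]
def wproj(P):
    c,f,T=wcam(); q=(np.array(P,float)-T[:3,3])@T[:3,:3]
    return q[:,:2]/q[:,2:]*f+[c["cx"],c["cy"]]
def st():
    s=arm.state(); print({k:np.round(s[k],3).tolist() for k in("clock","position","tcp_rot","wrist_force","width","grasp_force")})
E
python3 - <<'E'
from h import *
st(); im=arm.camera("wrist"); cv2.imwrite("pics/w1.png",cv2.resize(im[:,:,::-1],(768,576)))
for q in("fence_mid","block_centre"): print(q,[(round(d["p"],2),np.round(d["position"],1).tolist()) for d in arm.mark_of("wrist",q)][:3])
E
```

```text
{'clock': 2.7, 'position': [530.245, -201.264, 170.441], 'tcp_rot': [3.142, 0.0, 1.584], 'wrist_force': [-0.392, 0.035, 0.827], 'width': 93.817, 'grasp_force': 0.0}
fence_mid [(0.56, [537.6, -171.1, 12.3]), (0.39, [593.0, -388.6, -3.8])]
block_centre [(0.79, [475.6, -331.9, 21.3]), (0.67, [530.9, -199.9, 44.0]), (0.6, [358.4, -269.5, 24.6])]
```

View pics/w1.png

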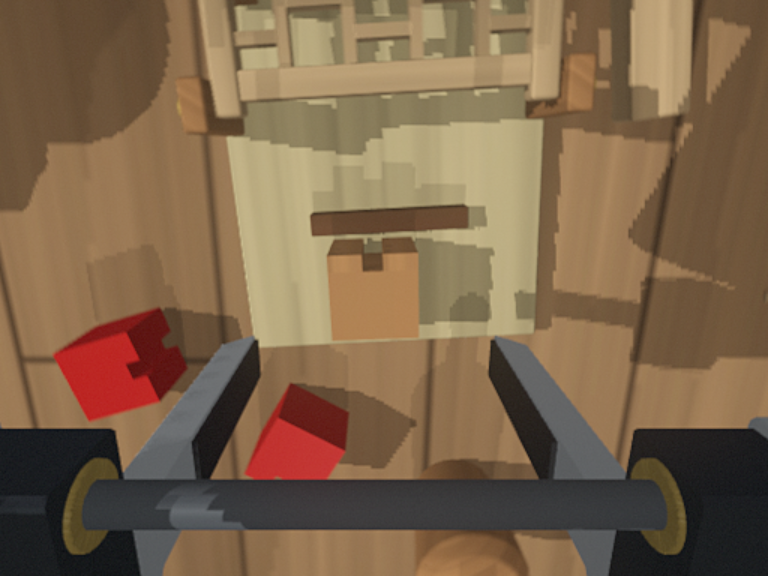

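The wrist view shows the block's top corners at about (328,256), (418,252), (419,337) and (332,340) in the enlarged picture. The fence's front top edge runs from about (312,216) to (467,207), with its foot below that.

Run:
```python
from h import *
s=lambda p:(np.array(p,float)+.5)/1.5-.5
o=np.array([534.96,-80.77]);th=.0576
k=wray(s([(418,252),(419,337),(332,340),(328,256)]),68)[:,:2]
print(k.round(1).tolist()); print(fit(np.array([(26,26),(26,-26),(-26,-26),(-26,26)],float),k))
b=wray(s([(543,119),(533,332),(262,347)]),18)[:,:2]; print("board",b.round(1).tolist())
R=np.array([[np.cos(th),-np.sin(th)],[np.sin(th),np.cos(th)]])
print("jig",((b-o)@R).round(1).tolist())
for z,p in((32,(50,-89)),(32,(-50,-89)),(18,(50,-89)),(18,(-50,-89)),(32,(50,-75)),(18,(100,-170)),(18,(-100,-170))):
    print(p,z,((wproj([[*(o+R@p),z]])+.5)*1.5-.5).round(0))
```

```text
[[553.9, -175.3], [556.0, -226.9], [504.3, -229.0], [503.1, -177.8]]
(array([ 529.33305933, -202.24286614]), np.float64(0.038455915507499806), array([[-0.42180523, -0.04698953],
       [-0.28858111,  0.34939442],
       [-0.06370293,  0.23662727],
       [ 0.77408926, -0.53903216]]))
board [[633.6, -101.8], [641.4, -243.5], [449.7, -255.7]]
jig [[97.3, -26.6], [96.9, -168.6], [-95.2, -169.7]]
(50, -89) 32 [[471. 227.]]
(-50, -89) 32 [[313. 235.]]
(50, -89) 18 [[466. 223.]]
(-50, -89) 18 [[315. 231.]]
(50, -75) 32 [[471. 204.]]
(100, -170) 18 [[537. 334.]]
(-100, -170) 18 [[255. 348.]]
```

Request:
arm_command(
  increments=[
    [[0, 0.0, 0.025], [0, 0, -0.016], 1],
    [[0, 0, 0.025], [0, 0, 0], 1],
    [[0, 0, 0.025], [0, 0, 0], 1],
    [[0, 0, 0.025], [0, 0, 0], 1],
    [[0, 0, 0.013], [0, 0, 0], 1],
    [[0, 0, 0], [0, 0, 0], 1],
    [[0, 0, 0], [0, 0, 0], 0],
    [[0, 0, 0], [0, 0, 0], 0],
    [[0, 0, 0], [0, 0, 0], 0],
    [[0, 0, 0], [0, 0, 0], 0],
    [[0, 0, 0], [0, 0, 0], 0],
    [[0, 0, 0], [0, 0, 0], 0],
  ],
)

```text
clock: 3.85
position: [530.4, -201.3, 57.9]
tcp_rot: [3.141, 0.0, 1.593]
wrist_force: [-0.3, 0.5, -0.2]
width: 57.4
grasp_force: 0.0
```

Request:
arm_command(
  increments=[
    [[0, 0, 0], [0, 0, 0], 0],
    [[0, 0, 0], [0, 0, 0], 0],
    [[0, 0, 0], [0, 0, 0], 0],
    [[0, 0, 0], [0, 0, 0], 0],
  ],
)

```text
clock: 4.18
position: [530.3, -201.3, 57.7]
tcp_rot: [3.141, 0.0, 1.594]
wrist_force: [-1.5, 0.8, 5.6]
width: 51.8
grasp_force: 29.9
```

Request:
arm_command(
  increments=[
    [[0, 0, -0.012], [0, 0, 0], 0],
    [[0, 0, -0.012], [0, 0, 0], 0],
    [[0.0014, 0.0115, -0.011], [0, 0, 0], 0],
    [[0, 0, 0], [0, 0, 0.118], 0],
    [[0, 0, 0], [0, 0, 0.118], 0],
    [[0, 0, 0], [0, 0, 0.118], 0],
    [[0, 0, 0], [0, 0, 0.118], 0],
    [[0, 0, 0], [0, 0, 0.118], 0],
    [[0, 0, 0], [0, 0, 0.118], 0],
    [[0, 0, 0], [0, 0, 0.118], 0],
    [[0, 0, 0], [0, 0, 0.118], 0],
    [[0, 0, 0], [0, 0, 0.118], 0],
  ],
)

```text
clock: 5.18
position: [541.9, -199.7, 93.7]
tcp_rot: [3.141, -0.001, 0.526]
wrist_force: [0.4, 0.9, -0.7]
width: 51.8
grasp_force: 29.9
```

Request:
arm_command(
  increments=[
    [[0, 0, 0], [0, 0, 0.118], 0],
    [[0, 0, 0], [0, 0, 0.118], 0],
    [[0, 0, 0], [0, 0, 0.118], 0],
    [[0, 0, 0], [0, 0, 0.118], 0],
    [[0, 0, 0], [0, 0, 0], 0],
    [[0, 0, 0], [0, 0, 0], 0],
  ],
)

```text
clock: 5.68
position: [541.9, -199.7, 93.3]
tcp_rot: [3.141, -0.001, 0.064]
wrist_force: [0.4, 0.4, -0.7]
width: 51.5
grasp_force: 29.9
```

Request:
arm_command(
  increments=[
    [[0, 0, 0.012], [0, 0, 0.006], 0],
    [[0, 0, 0.012], [0, 0, 0], 0],
    [[0, 0, 0.006], [0, 0, 0], 0],
    [[0, 0, 0.003], [0, 0, 0], 0],
    [[0, 0, 0.002], [0, 0, 0], 0],
    [[0, 0, 0], [0, 0, 0], 0],
    [[0, 0, 0], [0, 0, 0], 0],
  ],
)

```text
clock: 6.27
position: [541.7, -199.6, 57.7]
tcp_rot: [-3.141, 0.0, 0.055]
wrist_force: [-2.2, 1.0, 5.7]
width: 51.9
grasp_force: 29.9
```

Request:
arm_command(
  increments=[
    [[0, -0.001, 0], [0, 0, 0], 0],
    [[0, -0.001, 0], [0, 0, 0], 0],
    [[0, -0.001, 0], [0, 0, 0], 0],
    [[0, 0, 0], [0, 0, 0], 0],
  ],
)

```text
clock: 6.6
position: [541.8, -197.0, 57.8]
tcp_rot: [3.14, -0.001, 0.054]
wrist_force: [-0.1, -5.0, 5.0]
width: 51.7
grasp_force: 29.9
```

Request:
arm_command(
  increments=[
    [[0, -0.001, 0], [0, 0, 0], 0],
    [[0, 0, 0], [0, 0, 0], 0],
  ],
)

```text
clock: 6.77
position: [541.8, -196.9, 57.8]
tcp_rot: [3.139, -0.001, 0.054]
wrist_force: [0.6, -12.0, 3.8]
width: 51.8
grasp_force: 29.9
```

Request:
arm_command(
  increments=[
    [[0, -0.0007, 0], [0, 0, 0], 0],
    [[0, 0, 0], [0, 0, 0], 0],
  ],
)

```text
clock: 6.93
position: [541.8, -196.8, 57.8]
tcp_rot: [3.138, -0.001, 0.054]
wrist_force: [-0.4, -15.0, 1.7]
width: 51.9
grasp_force: 29.9
```

Request:
arm_command(
  increments=[
    [[0, 0, 0], [0, 0, 0], 1],
    [[0, 0, 0], [0, 0, 0], 1],
    [[0, 0, 0], [0, 0, 0], 1],
    [[0, 0, 0], [0, 0, 0], 1],
    [[0, 0, 0], [0, 0, 0], 1],
    [[0, 0, 0], [0, 0, 0], 1],
    [[0, 0, 0], [0, 0, 0], 1],
    [[0, 0, 0], [0, 0, 0], 1],
  ],
)

```text
clock: 7.6
position: [541.4, -194.8, 57.4]
tcp_rot: [-3.142, 0.0, 0.054]
wrist_force: [0.8, 0.6, 0.3]
width: 94.2
grasp_force: 0.0
```

Request:
arm_command(
  increments=[
    [[0, 0, -0.02], [0, 0, 0], 1],
    [[0, 0, -0.025], [0, 0, 0], 1],
    [[0, 0, -0.03], [0, 0, 0], 1],
    [[0, 0, -0.03], [0, 0, 0], 1],
    [[0, 0, -0.025], [0, 0, 0], 1],
    [[-0.02, 0, 0], [0, 0, 0], 1],
    [[-0.02, 0, 0], [0, 0, 0], 1],
    [[-0.02, 0, 0], [0, 0, 0], 1],
    [[0, 0, 0], [0, 0, 0], 1],
  ],
)

```text
clock: 8.35
position: [479.3, -198.2, 187.7]
tcp_rot: [-3.142, 0.0, 0.053]
wrist_force: [-0.3, -0.5, 0.2]
width: 93.9
grasp_force: 0.0
```

Run:
```python
from h import *
st(); im=arm.camera("wrist"); cv2.imwrite("pics/w2.png",cv2.resize(im[:,:,::-1],(768,576)))
```

```text
{'clock': 8.35, 'position': [479.349, -198.17, 187.678], 'tcp_rot': [-3.142, 0.0, 0.053], 'wrist_force': [-0.265, -0.474, 0.221], 'width': 93.898, 'grasp_force': 0.0}
```

View pics/w2.png

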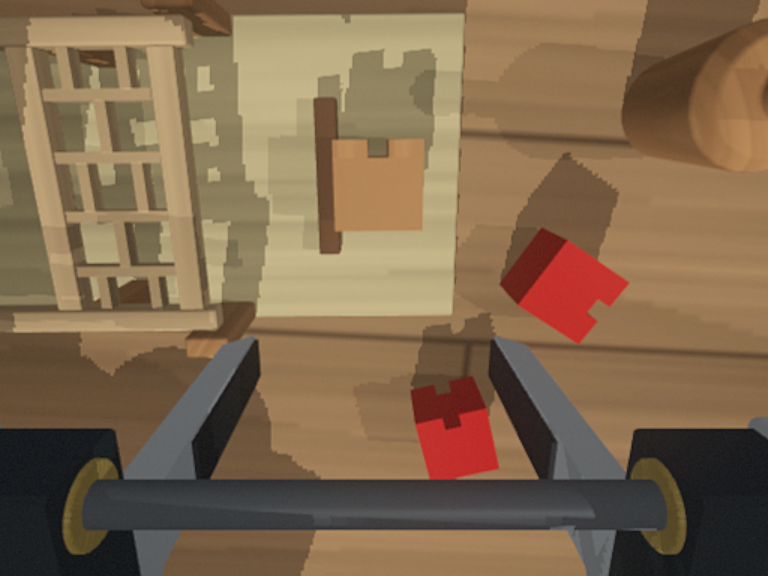

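The block stands with its groove towards jig +x and a plain side at the fence. Its top corners are about (332,140), (424,139), (423,230) and (334,231). I'll check the numbers.

Run:
```python
from h import *
s=lambda p:(np.array(p,float)+.5)/1.5-.5
o=np.array([534.96,-80.77]);th=.0576
R=np.array([[np.cos(th),-np.sin(th)],[np.sin(th),np.cos(th)]])
k=wray(s([(424,139),(423,230),(334,231),(332,140)]),68)[:,:2]
o2,t,r=fit(np.array([(26,-26),(-26,-26),(-26,26),(26,26)],float),k);print(o2,t,r.round(1).tolist(),"jig",(o2-o)@R)
f=wray(s([(314,98),(336,98),(341,253),(320,253)]),32)[:,:2];print("fence jig",((f-o)@R).round(1).tolist())
b=wray(s([(464,13),(453,316)]),18)[:,:2];print("board -y edge jig",((b-o)@R).round(1).tolist(), np.arctan2(*(b[0]-b[1])[::-1]))
print([(round(d["p"],2),np.round(d["position"],1).tolist()) for c in("wrist",) for d in arm.mark_of(c,"template_bar")+arm.mark_of(c,"template_hinge")])
```

```text
[ 540.2349306  -197.11690397] 0.06212020420619167 [[-0.2, 0.1], [0.3, -0.3], [0.1, 0.4], [-0.2, -0.2]] jig [  -1.43169403 -116.45761979]
fence jig [[49.5, -77.1], [49.4, -90.7], [-48.7, -91.4], [-48.6, -77.1]]
board -y edge jig [[99.3, -170.1], [-99.6, -171.7]] 0.06553456530946054
[(0.91, [534.4, -95.6, 75.8])]
```

Request:
arm_command(
  increments=[
    [[0.0076, -0.032, 0], [0, 0, 0], 1],
    [[0.0076, -0.032, 0], [0, 0, 0], 1],
    [[0.0076, -0.032, 0], [0, 0, 0], 1],
    [[0.0076, -0.032, 0], [0, 0, 0], 1],
    [[0.0076, -0.032, 0], [0, 0, 0], 1],
    [[0.0076, -0.032, 0], [0, 0, 0], 1],
    [[0.0076, -0.032, 0], [0, 0, 0], 1],
    [[0.0076, -0.032, 0], [0, 0, -0.006], 1],
    [[0, 0, 0], [0, 0, 0], 1],
    [[0, 0, 0], [0, 0, 0], 1],
  ],
)

```text
clock: 9.33
position: [528.9, 62.4, 187.0]
tcp_rot: [3.142, 0.0, 0.063]
wrist_force: [-1.0, -0.1, -0.3]
width: 94.3
grasp_force: 0.0
```

Run:
```python
from h import *
st(); im=arm.camera("wrist"); cv2.imwrite("pics/w3.png",cv2.resize(im[:,:,::-1],(768,576)))
print([(round(d["p"],2),np.round(d["position"],1).tolist()) for c in("wrist",) for d in arm.mark_of(c,"template_bar")])
```

```text
{'clock': 9.333, 'position': [528.922, 62.359, 187.031], 'tcp_rot': [3.142, 0.0, 0.063], 'wrist_force': [-1.009, -0.125, -0.304], 'width': 94.311, 'grasp_force': 0.0}
[(0.83, [528.3, 58.4, 77.8])]
```

View pics/w3.png

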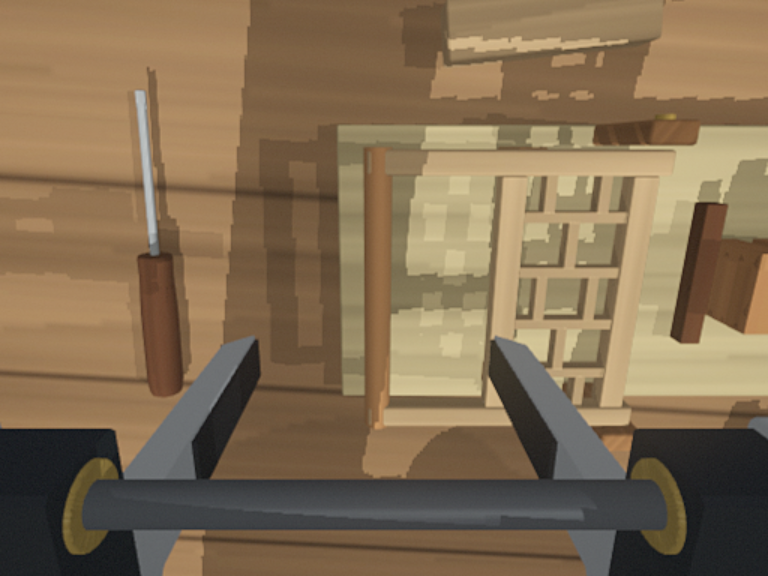

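The wrist view shows the bar running from (377,150) to (376,425), centred between the fingers. Its clear middle is about (377,285), and the lattice rail sits at column 505. Next I part-close the fingers, lower and grip.

Request:
arm_command(
  increments=[
    [[-0.0026, 0.0016, 0], [0, 0, 0], 0.5],
    [[0, 0, 0], [0, 0, 0], 0.5],
    [[0, 0, 0.02], [0, 0, 0], 0.5],
    [[0, 0, 0.025], [0, 0, 0], 0.5],
    [[0, 0, 0.025], [0, 0, 0], 0.5],
    [[0, 0, 0.025], [0, 0, 0], 0.5],
    [[0, 0, 0.018], [0, 0, 0], 0.5],
    [[0, 0, 0], [0, 0, 0], 0.5],
    [[0, 0, 0], [0, 0, 0], 0],
    [[0, 0, 0], [0, 0, 0], 0],
    [[0, 0, 0], [0, 0, 0], 0],
    [[0, 0, 0], [0, 0, 0], 0],
  ],
)

```text
clock: 10.43
position: [526.6, 58.9, 75.7]
tcp_rot: [3.142, -0.002, 0.06]
wrist_force: [-0.2, 0.1, -0.8]
width: 23.3
grasp_force: 0.0
```

Request:
arm_command(
  increments=[
    [[0, 0, 0], [0, 0, 0], 0],
    [[0, 0, 0], [0, 0, 0], 0],
    [[0, 0, 0], [0, 0, 0], 0],
    [[0, 0, 0], [0, 0, 0], 0],
  ],
)

```text
clock: 10.77
position: [526.3, 60.4, 75.3]
tcp_rot: [-3.14, -0.002, 0.06]
wrist_force: [-1.5, 11.2, 3.6]
width: 15.6
grasp_force: 30.0
```

Request:
arm_command(
  increments=[
    [[0, -0.0008, -0.0068], [0, 0, 0], 0],
    [[0, 0.0004, -0.0068], [0, 0, 0], 0],
    [[0, 0.0007, -0.0067], [0, 0, 0], 0],
    [[0, 0.001, -0.0067], [0, 0, 0], 0],
    [[0, 0.0013, -0.0066], [0, 0, 0], 0],
    [[0, 0.0016, -0.0066], [0, 0, 0], 0],
    [[0, 0.0019, -0.0065], [0, 0, 0], 0],
    [[0, 0.0022, -0.0064], [0, 0, 0], 0],
    [[0, 0.0025, -0.0063], [0, 0, 0], 0],
    [[0, 0.0027, -0.0062], [0, 0, 0], 0],
    [[0, 0.003, -0.0061], [0, 0, 0], 0],
    [[0, 0.0033, -0.0059], [0, 0, 0], 0],
  ],
)

```text
clock: 11.77
position: [527.5, 41.2, 153.6]
tcp_rot: [-3.138, -0.002, 0.06]
wrist_force: [0.2, 18.6, 5.5]
width: 15.3
grasp_force: 30.0
```

Request:
arm_command(
  increments=[
    [[0, 0.0015, -0.0058], [0, 0, 0], 0],
    [[0, 0.0037, -0.0056], [0, 0, 0], 0],
    [[0, 0.004, -0.0055], [0, 0, 0], 0],
    [[0, 0.0042, -0.0053], [0, 0, 0], 0],
    [[0, 0.0045, -0.0051], [0, 0, 0], 0],
    [[0, 0.0047, -0.0049], [0, 0, 0], 0],
  ],
)

```text
clock: 12.27
position: [528.9, 18.9, 186.5]
tcp_rot: [-3.137, -0.003, 0.061]
wrist_force: [-3.7, 20.0, 14.5]
width: 15.0
grasp_force: 30.0
```

Run:
```python
from h import *
st(); print(arm.state()["torque"])
im=arm.camera("wrist"); im2=arm.camera("scene")[150:300,60:260]
a=cv2.resize(im[:,:,::-1],(400,300)); b=cv2.resize(im2[:,:,::-1],(400,300),interpolation=cv2.INTER_CUBIC)
cv2.imwrite("pics/c4.png",cv2.hconcat([a,b])); st()
```

```text
{'clock': 12.267, 'position': [528.912, 18.857, 186.511], 'tcp_rot': [-3.137, -0.003, 0.061], 'wrist_force': [-3.708, 19.954, 14.521], 'width': 14.981, 'grasp_force': 30.006}
[4.23795543 0.56067296 0.02624264]
{'clock': 12.367, 'position': [528.957, 18.46, 187.0], 'tcp_rot': [-3.138, -0.003, 0.06], 'wrist_force': [-4.145, 19.054, 13.672], 'width': 15.133, 'grasp_force': 30.006}
```

View pics/c4.png

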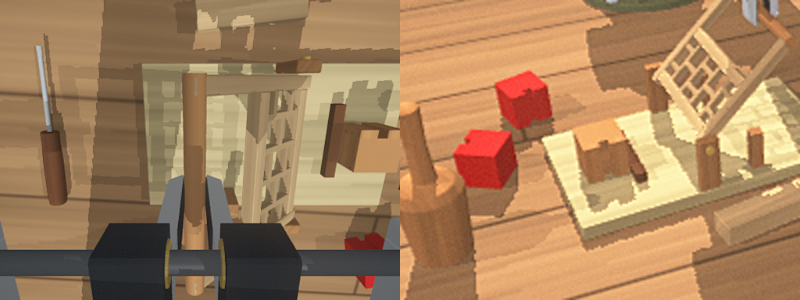

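Request:
arm_command(
  increments=[
    [[0, -0.001, -0.001], [0, 0, 0], 0],
    [[0, -0.001, -0.001], [0, 0, 0], 0],
    [[0, 0, 0], [0, 0, 0], 0],
    [[0, 0, 0], [0, 0, 0], 0],
  ],
)

```text
clock: 12.7
position: [528.8, 18.8, 186.9]
tcp_rot: [-3.141, -0.002, 0.06]
wrist_force: [5.1, 2.7, -2.1]
width: 14.6
grasp_force: 30.0
```

Request:
arm_command(
  increments=[
    [[0, 0.0036, -0.0037], [0, 0, 0], 0],
    [[0, 0.0049, -0.0047], [0, 0, 0], 0],
    [[0, 0.0051, -0.0044], [0, 0, 0], 0],
    [[0, 0.0053, -0.0043], [0, 0, 0], 0],
    [[0, 0.0055, -0.004], [0, 0, 0], 0],
    [[0, 0.0056, -0.0037], [0, 0, 0], 0],
    [[0, 0.0058, -0.0035], [0, 0, 0], 0],
  ],
)

```text
clock: 13.28
position: [530.8, -16.3, 216.3]
tcp_rot: [-3.14, -0.002, 0.06]
wrist_force: [0.2, 9.1, 9.5]
width: 15.1
grasp_force: 30.0
```

Request:
arm_command(
  increments=[
    [[0, 0.0053, -0.0042], [0, 0, 0], 0],
    [[0, 0.0061, -0.003], [0, 0, 0], 0],
    [[0, 0.0062, -0.0028], [0, 0, 0], 0],
    [[0, 0.0063, -0.0025], [0, 0, 0], 0],
    [[0, 0.0064, -0.0022], [0, 0, 0], 0],
    [[0, 0.0065, -0.0019], [0, 0, 0], 0],
    [[0, 0, 0], [0, 0, 0], 0],
  ],
)

```text
clock: 13.87
position: [532.6, -54.8, 231.8]
tcp_rot: [3.141, -0.0, 0.059]
wrist_force: [-3.4, 3.7, 7.2]
width: 15.4
grasp_force: 30.0
```

Request:
arm_command(
  increments=[
    [[0, 0.0066, -0.002], [0, 0, 0], 0],
    [[0, 0.0066, -0.0015], [0, 0, 0], 0],
    [[0, 0.0067, -0.0012], [0, 0, 0], 0],
    [[0, 0.0067, -0.0007], [0, 0, 0], 0],
    [[0, 0.0067, -0.0004], [0, 0, 0], 0],
    [[0, 0.0035, 0], [0, 0, 0], 0],
    [[0, 0, 0], [0, 0, 0], 0],
    [[0, 0, 0], [0, 0, 0], 0],
  ],
)

```text
clock: 14.53
position: [534.8, -90.9, 236.8]
tcp_rot: [3.141, 0.0, 0.059]
wrist_force: [-4.2, 1.1, 3.0]
width: 15.1
grasp_force: 30.0
```

Run:
```python
from h import *
st()
im=arm.camera("wrist"); 
print([(round(d["p"],2),np.round(d["position"],1).tolist()) for q in("template_hinge","template_bar") for c in("wrist",) for d in arm.mark_of(c,q)])
a=cv2.resize(im[:,:,::-1],(400,300))
t=arm.camera("scene")
print([(round(d["p"],2),np.round(d["position"],1).tolist()) for q in("template_hinge","template_bar","block_centre","fence_mid") for d in arm.mark_of("scene",q)])
b=cv2.resize(t[150:300,60:260,::-1],(400,300),interpolation=cv2.INTER_CUBIC)
cv2.imwrite("pics/c5.png",cv2.hconcat([a,b])); st()
```

```text
{'clock': 14.533, 'position': [534.815, -90.875, 236.833], 'tcp_rot': [3.141, 0.0, 0.059], 'wrist_force': [-4.166, 1.132, 2.991], 'width': 15.116, 'grasp_force': 30.0}
[(0.71, [537.1, -92.2, 229.0]), (0.68, [537.7, -93.8, 228.0])]
[(0.91, [534.9, -100.4, 79.1]), (0.65, [540.4, -90.0, 234.1]), (0.61, [533.0, -80.6, 1.1]), (0.87, [542.5, -198.6, 35.6]), (0.77, [479.8, -329.8, 21.5]), (0.62, [355.4, -267.1, 18.4]), (0.79, [535.0, -169.5, 19.5])]
{'clock': 14.933, 'position': [534.807, -90.379, 236.841], 'tcp_rot': [-3.142, 0.0, 0.06], 'wrist_force': [-4.911, 1.081, 3.392], 'width': 14.972, 'grasp_force': 29.999}
```

View pics/c5.png

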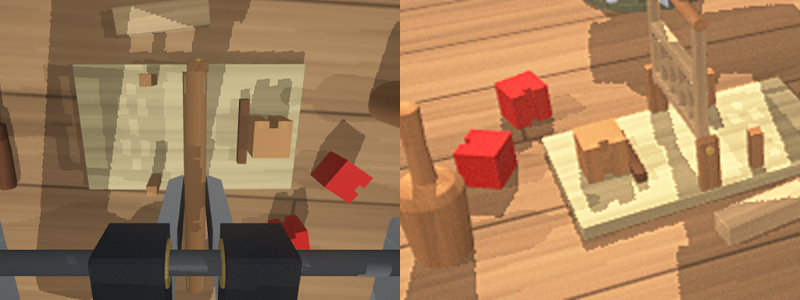

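Request:
arm_command(
  increments=[
    [[0, 0.002, 0], [0, 0, 0], 0],
    [[0, 0.0019, 0], [0, 0, 0], 0],
    [[0, 0, 0], [0, 0, 0], 0],
    [[0, 0, 0], [0, 0, 0], 0],
    [[0, 0, 0], [0, 0, 0], 0],
    [[0, 0, 0], [0, 0, 0], 0],
    [[0, 0, 0], [0, 0, 0], 0],
    [[0, 0, 0], [0, 0, 0], 0],
  ],
)

```text
clock: 15.6
position: [535.1, -94.3, 236.8]
tcp_rot: [-3.141, 0.0, 0.06]
wrist_force: [-5.1, 1.2, 2.2]
width: 15.4
grasp_force: 30.0
```

Run:
```python
from h import *
st()
for c in ("top","scene"):
    cv2.imwrite(f"pics/{c}_f.png",arm.camera(c)[:,:,::-1])
    print(c,[(q,round(d["p"],2),np.round(d["position"],1).tolist()) for q in("block_centre","mallet","chisel","offcut") for d in arm.mark_of(c,q)[:3]])
im=cv2.imread("pics/scene_f.png")[160:280,120:280]
cv2.imwrite("pics/sf.png",cv2.resize(im,(800,600),interpolation=cv2.INTER_CUBIC))
o=np.array([534.9,-82.0]);th=.06;R=np.array([[np.cos(th),-np.sin(th)],[np.sin(th),np.cos(th)]])
for x in(-85,85):
    for z in (76,231): print(x,z,((proj("scene",[[*(o+R@[x,-12]),z]])-[120,160])*5).round().tolist())
st()
```

```text
{'clock': 15.6, 'position': [535.076, -94.296, 236.8], 'tcp_rot': [-3.141, 0.0, 0.06], 'wrist_force': [-5.106, 1.208, 2.186], 'width': 15.356, 'grasp_force': 29.998}
top [('block_centre', 0.65, [476.2, -331.1, 22.2]), ('block_centre', 0.57, [353.1, -264.8, 23.3]), ('block_centre', 0.48, [598.7, -397.4, 0.0]), ('mallet', 0.82, [600.4, -393.8, 0.4]), ('mallet', 0.61, [528.3, 223.4, -1.4]), ('chisel', 0.81, [527.2, 219.4, 3.1]), ('offcut', 0.72, [694.1, -41.3, 2.1])]
scene [('block_centre', 0.73, [481.3, -332.6, 23.4]), ('block_centre', 0.7, [354.7, -268.9, 18.9]), ('block_centre', 0.6, [543.3, -198.6, 35.7]), ('mallet', 0.82, [595.6, -393.8, -0.6]), ('chisel', 0.87, [530.8, 220.7, 5.4]), ('offcut', 0.58, [693.1, -35.5, -2.6])]
-85 76 [[344.0, 138.0]]
-85 231 [[316.0, -134.0]]
85 76 [[463.0, 306.0]]
85 231 [[442.0, 13.0]]
{'clock': 16.1, 'position': [535.064, -94.298, 236.814], 'tcp_rot': [-3.141, 0.0, 0.06], 'wrist_force': [-4.059, 2.342, 0.696], 'width': 15.188, 'grasp_force': 29.998}
```

View pics/sf.png

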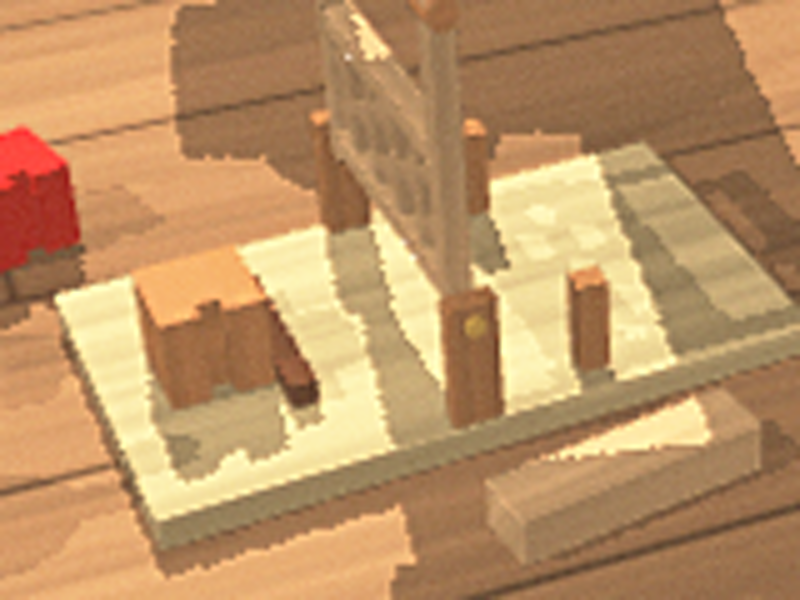

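The picture shows the block flush at the fence with its groove facing jig +x. The stile runs from about (456,295) up to the bar end at (435,13), parallel to the predicted plumb line from (463,306) to (442,13). The bystanders haven't moved and the bar is held steady, so I'm handing in.

```bash
python3 -c "
from station import arm
print(arm.hand_in())"
```

```text
the job is handed in; nothing more can be done
None
```

The job is handed in: the block is turned with a plain side flush against the fence near its middle and let go. The template stands plumb, to within about a degree by my measurements, with the bar still gripped and the bystanders where they were; no verdict came back.

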